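# Slide the cheese mould into the press and wind the plate down

### The job

Push the white cheese mould, flat on the worktop, in between the guide rails and under the press until it rests against the end stop; then wind the crank clockwise (seen from above) until the pressing plate bears on the mould's wooden block with its spring squeezed about half-way (half of the red stem swallowed by the sleeve), and let go. Do not lift or tip the mould, and leave the jar, the saucepan and the piece of cheese where they are.

Things in the scene. Friction and masses are not known exactly. Their poses are not given: they have to be found in the camera images.
- press: Fixed steel cheese press, turned a little from start to start. Origin on the worktop below its screw axis. Its y axis runs along the straight lane (floor: the bare worktop); the mould enters from +y and moves to -y. Two slippery polished rails 18 mm tall, 100 mm apart inside, run from y=-80 to +25 mm, then flare out. Foot flanges 6 mm high reach x=+-108 mm.
- lane_mouth (a point): Middle of the lane's flared mouth, on the worktop at press y=+70 mm; 146 mm wide inside there.
- end_stop (a point): Middle of the end stop's face, at press y=-75 mm, 10 mm above the worktop. The stop is 20 mm tall and crosses the lane.
- bridge (a point): Middle of the bridge's top, 155 mm above the worktop. The bridge is 18 mm thick (underside at 137 mm), 30 mm deep in the press's y, and stands on two posts at press x=-78..-58 and +58..+78 mm. Above it turns the crank, 156 to 169 mm high; the spindle, 16 mm diameter, stands up through the crank's hub to 219 mm.
- mould_center (a point): Centre of the loose mould, 36 mm above its underside: a white perforated box 90 (its x) x 150 (its y) x 60 mm tall, with a wooden block 78 x 138 mm fixed in it, proud to 72 mm. 0.5 to 0.85 kg. It starts beyond the lane's +y mouth, off-centre and turned. Home, it lies straight against the end stop, centre on the screw axis (press x=0, y=0), its near end 75 mm out.
- crank (a joint): Crank angle, rad: at 0 the arm points along the press's -y (away from the mouth); grows clockwise from above; starts within +-1.1. One clockwise turn (6.28) lowers the plate 12 mm; the crank keeps its height. Turning takes 1 to 2 N at the knob; it stays where left. Many turns are allowed.
- knob_center (a point): Centre of the upright red crank knob: round, 16 mm diameter, 40 mm tall, spins freely on the arm, 55 mm from the screw axis. This centre is 190 mm above the worktop, the knob's top 210 mm, the arm below it 169 mm.
- plate_face (a point): Centre of the underside of the aluminium pressing plate (70 x 90 mm, 8 mm thick) under the spindle. It starts 6 to 10 mm above the level of the mould's wooden block (it is 80 mm up at crank 0).
- plate_spring (a joint): How far the plate is pushed up against its spring, m: 0 hanging free, 0.014 fully squeezed, half is 0.007. 1500 N/m. Seen as the red stem above the plate: 14 mm visible at 0, vanishing into the dark sleeve as the spring is squeezed. Once the plate touches, each further crank turn squeezes it 12 mm.
- jar_center (a point): Bystander: amber glass jar with a yellow cap, 60 mm diameter, 85 mm tall; point at mid-height.
- pan_center (a point): Bystander: small steel saucepan, 72 mm diameter, 45 mm tall, with a 65 mm handle along its x; point at mid-height.
- cheese_center (a point): Bystander: block of yellow cheese 90 x 45 x 30 mm on a dark slate 260 x 200 x 8 mm; point at mid-height.
Mind the look-alikes: they are no part of the job. Of the things shaped like the part that bears mould_center, the white one is meant.

How it is judged:
By the outcome, as a careful person would: the job done as asked, in the order asked, and still so for the second after the job is handed in, with the robot touching nothing.
It also fails if it takes over 72 s, if anything falls off the work surface, if the arm or the gripper's body presses on something with over 40 N, if the wrist force passes 120 N, or if a joint passes its speed limit or range.

### The arm

A 6-joint arm with a two-finger parallel gripper is mounted at the origin on the work surface. World frame = base frame: x ahead of the robot, y to its left, z up, the work surface at z = 0. Lengths are in m, angles in rad, forces in N, time in s.
With the tool pointing down it reaches from about 0.3 to 0.775 m from the base axis. Payload 14.6 kg.
Tool frame: the origin (TCP) lies at the very end of the fingers, on their centre line; the grasp point (between the pads) lies 19 mm behind it; z points along the fingers, y is the direction in which the jaws open and shut (so a half turn about z gives the same grasp; the last joint's range is limited). The gripper opens to 94 mm and grips with 3 to 60 N. Pads are 16 mm wide; open, the fingers measure 119 mm over their backs; the gripper's body (75 mm by 177 mm) begins 78 mm behind the grasp point.
Start: joints at [-1.254, 0.3, 1.521, -0, 1.321, -0.067], TCP at [0.206, -0.51, 0.205] pointing down, gripper open.
Joint ranges: [-3.03, 3.03], [-0.79, 2.21], [0.23, 2.52], [-1.04, 4.18], [0, 3.07], [-2.55, 2.55]. Speed limits (rad/s): [2.22, 2.22, 2.57, 3.14, 3.14, 3.14].

### API

Orientations are given as [roll, pitch, yaw] about the fixed x, y, z axes, in that order (R = Rz(yaw) Ry(pitch) Rx(roll)).
In Python, from station import get_obs, vision, hand_in gives the robot as it stands.
- The arm moves only by the tool play_rows, never from a script. Its argument "moves" is a list of rows, each an object with "claw": the opening, from 0 (shut) to 1 (fully open); "linear": the shift along the tool's x, y, z in mm, a list of three; "turn": the turn, a rotation vector about the tool's x, y, z in rad, a list of three. In form: [{"claw": claw, "linear": [tx, ty, tz], "turn": [ax, ay, az]}, ...]. A call has 1 to 8 rows; each row is the pose to reach, as a shift and turn from the pose measured when the call began, along the tool's axes at that moment; what a row does not reach only later rows make up. A row lasts 1/8 s, in which the tool goes at most 62.5 mm and 10.7 degrees, less where a joint would pass 70% of its speed; a pose out of reach is approached as far as the arm can. A call with a gripper value outside its range is refused whole. The fingers move at their own pace and stop on an object; "force" is the grip in N (left out, the last holds). Time passes only in rows, so rows that repeat a pose let the fingers close. It gives the time, the measured TCP pose, the force and the opening at its end, in the units of the state.
- get_obs(): the state, without advancing time (a new reading comes with each control period).
- vision.camera(name): name is "side" or "top"; returns the picture (400x640x3 uint8, blue, green, red); there is no depth.
- vision.camera_info(name): a dict with "camera_matrix" (3x3 intrinsics, pixels), "k1" (the pictures are not rectified: a ray, as slopes to the right and down, at radius r is drawn at 1 + k1 r^2 times it, then the intrinsics apply), "rvec" (rotation vector, rad) and "tvec" (3), from world to camera coordinates, as OpenCV has them. Camera axes: x right, y down, z forward; pixel columns grow to the right and rows downward; lengths in m; the calibration is good to about 2 mm. A picture is of the moment at which its call begins. camera_info takes no time and is no camera call.
- hand_in(): hands the job in, once; it reports no verdict.
The state is a dict: "time_s": time; "qpos": joint angles; "joint_vel": joint speeds; "tau": joint torques, N m; "ee_pos": TCP position; "eef_rot": TCP orientation; "force": force on the tool from outside, world axes, zero at the start; "moment": the same for the moment, N m; "grip_width": finger opening in m.
Only numpy, scipy, OpenCV 4.12 (cv2) and the standard library are available. Lean on these libraries where they do the work, as an engineer would, in place of code of your own. Each camera call takes 0.05 s, during which the arm holds its last target.

## Working session

There is one attempt and no reset: what is moved stays moved. The work goes in short steps, Python scripts to look and compute and a tool call to move; the robot and the scene stay as the last step left them, time stands still between calls to the robot, and variables do not carry over. Pictures are saved under pics/ and viewed, and the job is handed in when it is done.

Besides the shell and the picture viewer there is one more tool, called after "Call:" as name(argument=value, ...), one argument or row to a line, values as JSON. play_rows: Moves the arm, as the interface text tells. Its arguments: {"type":"object","properties":{"moves":{"type":"array","items":{"type":"object","properties":{"claw":{"type":"number"},"linear":{"type":"array","items":{"type":"number"}},"turn":{"type":"array","items":{"type":"number"}}}}},"force":{"type":"number"}},"required":["moves"]}

```bash
ls; mkdir -p pics; python3 - <<'E'
from station import get_obs, vision
import cv2
for n in("side","top"):
    im=vision.camera(n); cv2.imwrite(f"pics/{n}0.png",im)
    print(n,vision.camera_info(n))
print(get_obs())
E
```

```text
pics
side {'camera_matrix': array([[454.9675407 ,   0.        , 323.56740002],
       [  0.        , 454.9675407 , 200.64592834],
       [  0.        ,   0.        ,   1.        ]]), 'k1': 0.041938482110426986, 'rvec': array([ 0.07514199, -2.856357  ,  1.30383735]), 'tvec': array([0.57473814, 0.06708362, 1.2707418 ])}
top {'camera_matrix': array([[414.55663555,   0.        , 318.51450918],
       [  0.        , 414.55663555, 196.26957706],
       [  0.        ,   0.        ,   1.        ]]), 'k1': -0.10973833010169802, 'rvec': array([ 2.15201067, -2.19980262,  0.13626635]), 'tvec': array([0.1115921 , 0.58682573, 1.03902394])}
{'time_s': 0.1, 'qpos': array([-1.25359776e+00,  3.00400193e-01,  1.52151287e+00,  2.01495977e-05,
        1.32071060e+00, -6.66191762e-02]), 'joint_vel': array([-0.00048556, -0.00080625, -0.0015378 ,  0.00189116, -0.00076528,
        0.00070464]), 'tau': array([-3.27721118e-04, -5.32646656e+01, -3.53288162e+01,  7.09033920e-02,
        2.34648568e-02, -4.01061038e-05]), 'ee_pos': array([ 0.20587342, -0.50976147,  0.20495408]), 'eef_rot': array([-3.14056523e+00, -8.81087451e-05,  3.83812700e-01]), 'force': array([-0.3546447 ,  0.02594489, -0.3628386 ]), 'moment': array([ 0.00601494, -0.0184723 , -0.01899207]), 'grip_width': 0.09396731582077178}
```

View pics/side0.png

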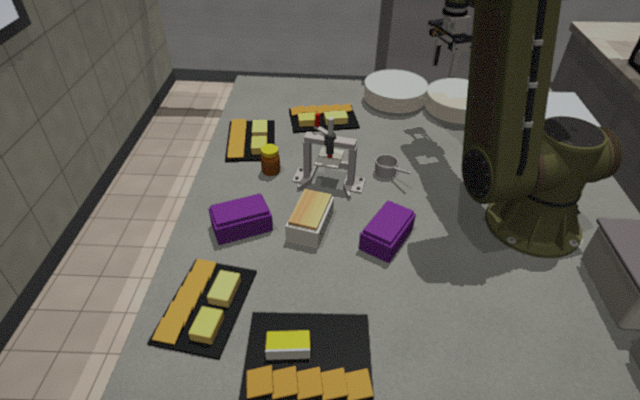

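View pics/top0.png

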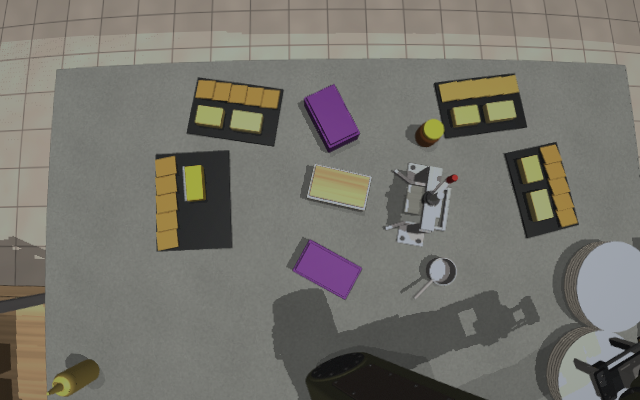

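Candidates for the mould are the white box with the wooden top at top (339,187) / side (311,217), and the purple boxes at top (331,117) and (327,268). I choose the white one. The press is at top (428,198), with the red knob at (453,178). Next I'll take enlarged crops.

```bash
cat > h.py <<'E'
import numpy as np, cv2
from station import get_obs, vision
def info(n):
    i=vision.camera_info(n); return i['camera_matrix'],i['k1'],cv2.Rodrigues(i['rvec'])[0],i['tvec']
def proj(n,P):
    K,k,R,t=info(n); c=np.atleast_2d(P)@R.T+t; s=c[:,:2]/c[:,2:]; s=s*(1+k*(s**2).sum(1,keepdims=True))
    return s@K[:2,:2].T+K[:2,2]
def ray(n,uv):
    K,k,R,t=info(n)
    uv=np.array([[uv]],float)
    s=cv2.undistortPoints(uv,K,np.array([k,0,0,0.]))[0,0]
    return -R.T@t, R.T@np.array([s[0],s[1],1])
def onz(n,uv,z):
    o,d=ray(n,uv); return o+d*(z-o[2])/d[2]
def tri(a,b):
    (o1,d1),(o2,d2)=ray('side',a),ray('top',b)
    A=np.stack([d1,-d2],1); s=np.linalg.lstsq(A,o2-o1,rcond=None)[0]
    p,q=o1+d1*s[0],o2+d2*s[1]; return (p+q)/2,np.linalg.norm(p-q)
def crop(im,x0,y0,x1,y1,f,name):
    c=cv2.resize(im[y0:y1,x0:x1],None,fx=f,fy=f,interpolation=cv2.INTER_CUBIC); cv2.imwrite('pics/'+name,c)
E
python3 - <<'E'
from h import *
t=cv2.imread('pics/top0.png');s=cv2.imread('pics/side0.png')
crop(t,300,150,480,260,4.4,'t0c.png'); crop(s,270,100,410,260,3.7,'s0c.png')
E
```

```text
(no output)
```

View pics/t0c.png

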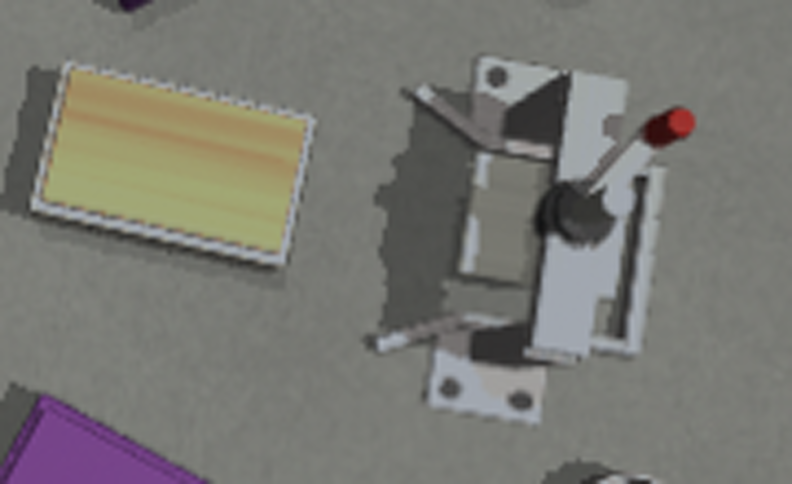

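View pics/s0c.png

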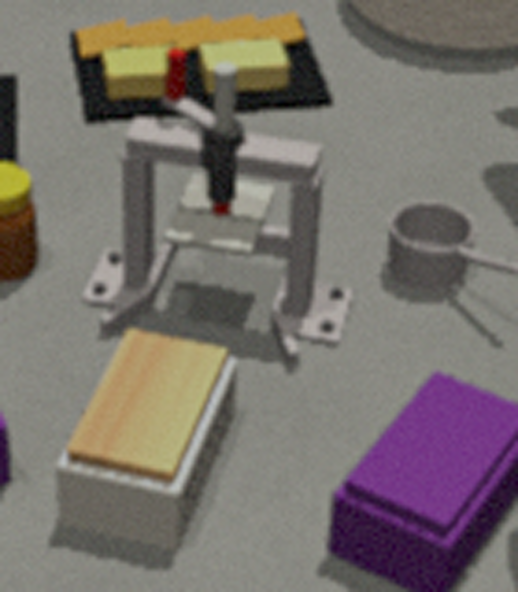

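```bash
cat > m0.py <<'E'
from h import *
from scipy.optimize import least_squares
T=lambda p:np.array(p)/4.4+[300,150]
S=lambda p:np.array(p)/3.7+[270,100]
def w(th,o,L): 
    L=np.atleast_2d(L).astype(float); c,s=np.cos(th),np.sin(th)
    return np.c_[o[0]+c*L[:,0]-s*L[:,1], o[1]+s*L[:,0]+c*L[:,1], L[:,2]]
for p in [(67,63),(314,120),(284,266),(33,210)]: print('m',onz('top',T(p),.06).round(4))
for p in [(574,70),(628,80),(580,358),(528,350)]: print('b',onz('top',T(p),.155).round(4))
print('foot',[onz('top',T(p),.006).round(4) for p in [(478,55),(425,402),(540,422)]])
print('knob',onz('top',T((681,122)),.21), onz('side',S((177,54)),.21))
print('spindle side',onz('side',S((226,68)),.219))
print('stop',[onz('top',T(p),.02).round(4) for p in [(662,168),(638,352)]])
E
python3 m0.py
```

```text
m [0.6674 0.1057 0.06  ]
m [ 0.6315 -0.0355  0.06  ]
m [ 0.5478 -0.0152  0.06  ]
m [0.5829 0.127  0.06  ]
b [ 0.6414 -0.1607  0.155 ]
b [ 0.6356 -0.1897  0.155 ]
b [ 0.4897 -0.1561  0.155 ]
b [ 0.4946 -0.1288  0.155 ]
foot [array([ 0.6779, -0.1461,  0.006 ]), array([ 0.4681, -0.1044,  0.006 ]), array([ 0.4542, -0.1738,  0.006 ])]
knob [ 0.60467519 -0.1974156   0.21      ] [ 0.60414998 -0.19307609  0.21      ]
spindle side [ 0.56581936 -0.16016322  0.219     ]
stop [array([ 0.6044, -0.2523,  0.02  ]), array([ 0.4942, -0.2315,  0.02  ])]
```

```bash
cat > ov.py <<'E'
from m0 import *
import sys
def box(x0,x1,y0,y1,z0,z1):
    c=[(x,y,z) for x in(x0,x1) for y in(y0,y1) for z in(z0,z1)]
    return [(c[i],c[j]) for i in range(8) for j in range(i) if sum(a!=b for a,b in zip(c[i],c[j]))==1]
PRESS=box(-.078,.078,-.015,.015,.137,.155)+box(-.05,.05,-.0755,-.075,0,.02)+[((s*.05,-.08,.018),(s*.05,.025,.018)) for s in(1,-1)]+[((s*.05,.025,.018),(s*.073,.07,.018)) for s in(1,-1)]+[((-.108,-.03,.006),(-.108,.03,.006)),((.108,-.03,.006),(.108,.03,.006)),((0,0,.155),(0,0,.219))]
MOULD=box(-.045,.045,-.075,.075,0,.06)+box(-.039,.039,-.069,.069,.072,.0721)
def draw(im,n,segs,th,o,x0,y0,f,col):
    for a,b in segs:
        p=(proj(n,w(th,o,[a,b]))-[x0,y0]+.5)*f
        cv2.line(im,*[tuple(int(v) for v in q) for q in p],col,1,cv2.LINE_AA)
def overlay(tim,sim,press,mould,tag,tc=(300,150,480,260,4.4),sc=(270,100,410,260,3.7)):
    for im,n,c in((tim,'top',tc),(sim,'side',sc)):
        x0,y0,x1,y1,f=c
        g=cv2.resize(im[y0:y1,x0:x1],None,fx=f,fy=f,interpolation=cv2.INTER_CUBIC)
        draw(g,n,PRESS,press[2],press[:2],x0,y0,f,(0,255,0)); 
        if mould is not None: draw(g,n,MOULD,mould[2],mould[:2],x0,y0,f,(255,0,255))
        cv2.imwrite(f'pics/{n}_{tag}.png',g)
E
python3 - <<'E' | tail -1
from ov import *
overlay(cv2.imread('pics/top0.png'),cv2.imread('pics/side0.png'),(.5656,-.1595,np.radians(-11.3)),(.6074,.0455,np.radians(-14.1)),'ov1')
E
```

```text
stop [array([ 0.6044, -0.2523,  0.02  ]), array([ 0.4942, -0.2315,  0.02  ])]
```

View pics/top_ov1.png

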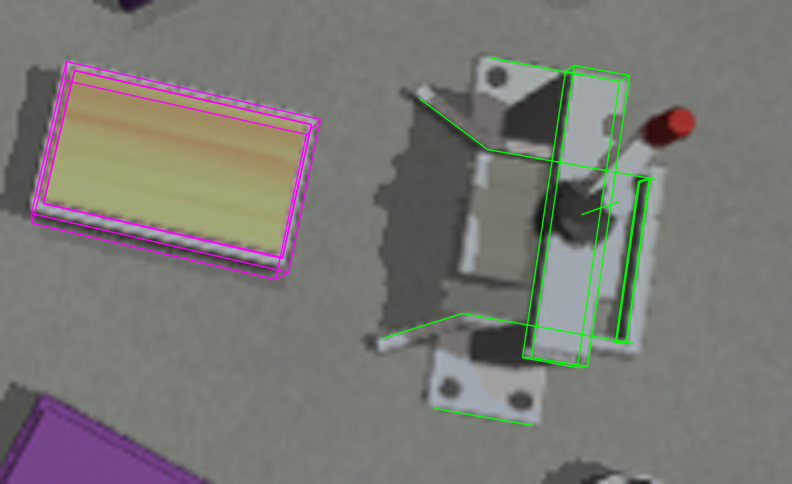

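View pics/side_ov1.png

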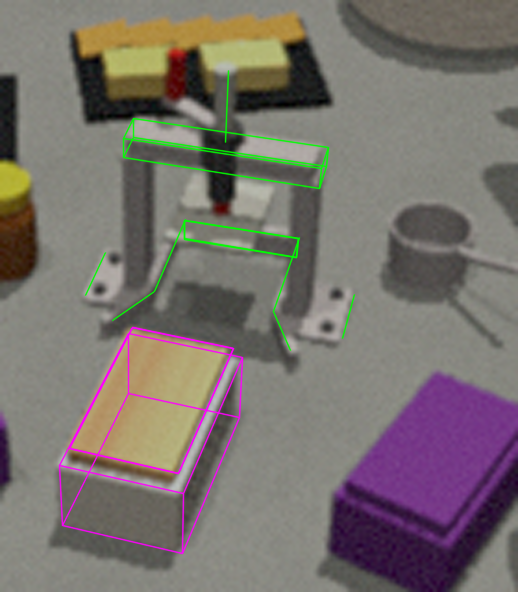

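```bash
cat > mv.py <<'E'
from h import *
from scipy.spatial.transform import Rotation as Ro
P=np.array([.5656,-.1595]);TH=np.radians(-11.3)
EX=np.array([np.cos(TH),np.sin(TH)]);EY=np.array([-np.sin(TH),np.cos(TH)])
def pw(x,y,z): return np.r_[P+EX*x+EY*y,z]
def rel(target,yaw=None):
    o=get_obs(); R=Ro.from_euler('xyz',o['eef_rot'])
    d=R.inv().apply(np.array(target)-o['ee_pos'])*1000
    t=[0,0,0]
    if yaw is not None: t=(R.inv()*Ro.from_euler('xyz',[np.pi,0,yaw])).as_rotvec()
    print('lin',np.round(d,1),'turn',np.round(t,3))
def st():
    o=get_obs(); d=o['ee_pos'][:2]-P
    print('t',round(o['time_s'],2),'press xy',(d@EX).round(4),(d@EY).round(4),'z',o['ee_pos'][2].round(4),'rot',o['eef_rot'].round(3),'F',o['force'].round(1),'w',round(o['grip_width'],4))
E
python3 - <<'E'
from mv import *
print(pw(0.002,.322,.26)); rel(pw(.002,.322,.26),TH+np.pi/2); st()
E
```

```text
[0.63065589 0.15586603 0.26      ]
lin [ 643.1 -458.2  -54.5] turn [-0.001 -0.001 -0.99 ]
t 0.1 press xy -0.2841 -0.414 z 0.205 rot [-3.141 -0.     0.384] F [-0.4  0.  -0.4] w 0.094
```

Call:
play_rows(
  moves=[
    {"claw": 0.55,"linear": [0,0,-50],"turn": [0,0,0]},
    {"claw": 0.55,"linear": [80,-55,-55],"turn": [0,0,-0.12]},
    {"claw": 0.55,"linear": [160,-114,-55],"turn": [0,0,-0.25]},
    {"claw": 0.55,"linear": [240,-171,-55],"turn": [0,0,-0.4]},
    {"claw": 0.55,"linear": [320,-228,-55],"turn": [0,0,-0.5]},
    {"claw": 0.55,"linear": [400,-285,-55],"turn": [0,0,-0.65]},
    {"claw": 0.55,"linear": [480,-342,-55],"turn": [0,0,-0.75]},
    {"claw": 0.55,"linear": [560,-400,-55],"turn": [0,0,-0.9]},
  ],
)

```text
time_s: 1.1
ee_pos: [0.4418, -0.1391, 0.26]
eef_rot: [-3.141, -0.001, 1.288]
force: [0.5, -1.5, -0.3]
grip_width: 0.0515
```

```bash
python3 - <<'E'
from mv import *
rel(pw(.002,.322,.26),TH+np.pi/2); rel(pw(.002,.322,.014),TH+np.pi/2);st()
E
```

```text
lin [3.36e+02 9.90e+01 3.00e-01] turn [-0.    -0.001 -0.086]
lin [335.8  99.1 246.3] turn [-0.    -0.001 -0.086]
t 1.1 press xy -0.1254 -0.0043 z 0.26 rot [-3.141e+00 -1.000e-03  1.288e+00] F [ 0.5 -1.5 -0.3] w 0.0515
```

Call:
play_rows(
  moves=[
    {"claw": 0.55,"linear": [60,17,0],"turn": [0,0,-0.03]},
    {"claw": 0.55,"linear": [120,35,0],"turn": [0,0,-0.05]},
    {"claw": 0.55,"linear": [180,53,0],"turn": [0,0,-0.086]},
    {"claw": 0.55,"linear": [240,70,0],"turn": [0,0,-0.086]},
    {"claw": 0.55,"linear": [300,88,0],"turn": [0,0,-0.086]},
    {"claw": 0.55,"linear": [336,99,20],"turn": [0,0,-0.086]},
    {"claw": 0.55,"linear": [336,99,70],"turn": [0,0,-0.086]},
    {"claw": 0.55,"linear": [336,99,100],"turn": [0,0,-0.086]},
  ],
)

```text
time_s: 2.1
ee_pos: [0.6297, 0.1564, 0.157]
eef_rot: [-3.138, 0.001, 1.375]
force: [0.4, 0.4, 0.1]
grip_width: 0.0519
```

```bash
python3 - <<'E'
from mv import *
rel(pw(.002,.322,.014),TH+np.pi/2);st()
im=vision.camera('side');cv2.imwrite('pics/side1.png',im);cv2.imwrite('pics/top1.png',vision.camera('top'))
E
```

```text
lin [ -0.2   1.5 142.9] turn [-0.004  0.001  0.001]
t 2.1 press xy 0.001 0.3223 z 0.157 rot [-3.138e+00  1.000e-03  1.375e+00] F [0.4 0.4 0.1] w 0.0519
```

View pics/side1.png

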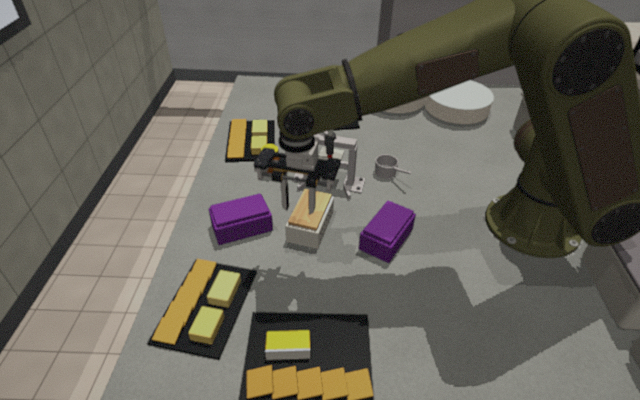

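View pics/top1.png

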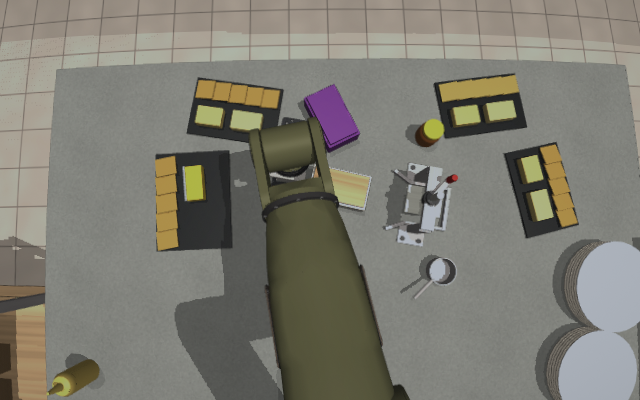

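The gripper hangs just behind the mould's +y end (side, near (300,190)) and is clear of everything. I'll descend now.

Call:
play_rows(
  moves=[
    {"claw": 0.55,"linear": [0,1,40],"turn": [0,0,0]},
    {"claw": 0.55,"linear": [0,1,80],"turn": [0,0,0]},
    {"claw": 0.55,"linear": [0,1,115],"turn": [0,0,0]},
    {"claw": 0.55,"linear": [0,1,135],"turn": [0,0,0]},
    {"claw": 0.55,"linear": [0,1,143],"turn": [0,0,0]},
    {"claw": 0.55,"linear": [0,1,143],"turn": [0,0,0]},
  ],
)

```text
time_s: 2.95
ee_pos: [0.6295, 0.1556, 0.0141]
eef_rot: [-3.136, 0.001, 1.374]
force: [0.5, 0.8, 0.0]
grip_width: 0.0519
```

```bash
python3 - <<'E'
from mv import *
rel(pw(.002,.084,.014),TH+np.pi/2);st()
im=vision.camera('side');crop(im,200,100,400,280,3.2,'s2.png')
E
```

```text
lin [-237.5    1.     0.4] turn [-0.006  0.001  0.001]
t 2.95 press xy 0.0009 0.3215 z 0.0141 rot [-3.136e+00  1.000e-03  1.374e+00] F [0.5 0.8 0. ] w 0.0519
```

View pics/s2.png

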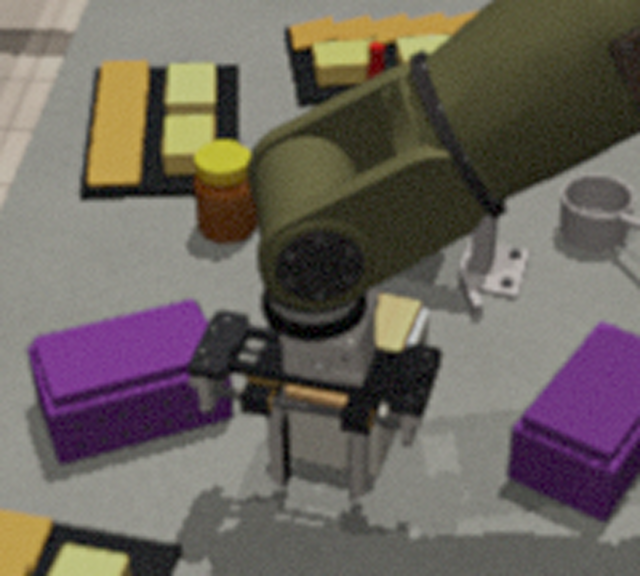

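Call:
play_rows(
  moves=[
    {"claw": 0.55,"linear": [-12,1,0],"turn": [0,0,0]},
    {"claw": 0.55,"linear": [-22,1,0],"turn": [0,0,0]},
    {"claw": 0.55,"linear": [-32,1,0],"turn": [0,0,0]},
    {"claw": 0.55,"linear": [-42,1,0],"turn": [0,0,0]},
    {"claw": 0.55,"linear": [-52,1,0],"turn": [0,0,0]},
    {"claw": 0.55,"linear": [-62,1,0],"turn": [0,0,0]},
    {"claw": 0.55,"linear": [-72,1,0],"turn": [0,0,0]},
    {"claw": 0.55,"linear": [-80,1,0],"turn": [0,0,0]},
  ],
)

```text
time_s: 4.0
ee_pos: [0.6153, 0.0767, 0.0152]
eef_rot: [-3.138, 0.0, 1.374]
force: [0.8, 5.7, 3.2]
grip_width: 0.0516
```

```bash
python3 - <<'E'
from mv import *
rel(pw(.002,.084,.014),TH+np.pi/2);st()
cv2.imwrite('pics/top3.png',vision.camera('top'));cv2.imwrite('pics/side3.png',vision.camera('side'))
crop(cv2.imread('pics/top3.png'),300,150,480,260,4.4,'t3.png')
crop(cv2.imread('pics/side3.png'),250,100,410,260,3.7,'s3.png')
E
```

```text
lin [-157.4   -0.5    1.2] turn [-0.004  0.     0.   ]
t 4.0 press xy 0.0025 0.2414 z 0.0152 rot [-3.138  0.     1.374] F [0.8 5.7 3.2] w 0.0516
```

View pics/t3.png

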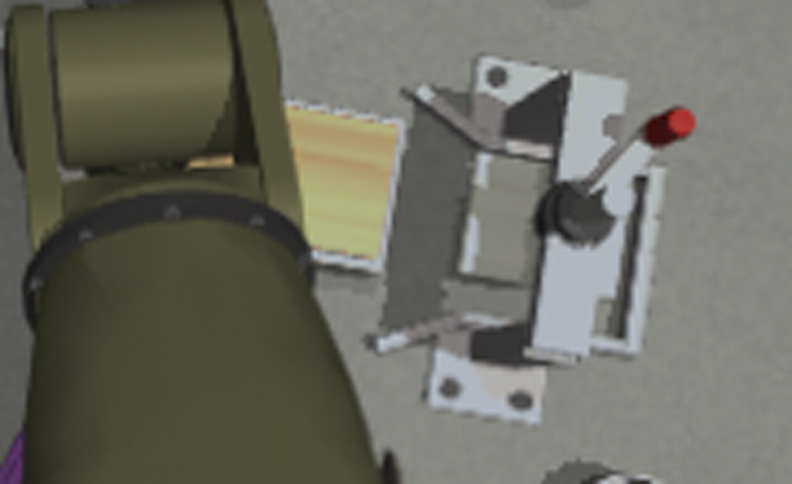

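View pics/s3.png

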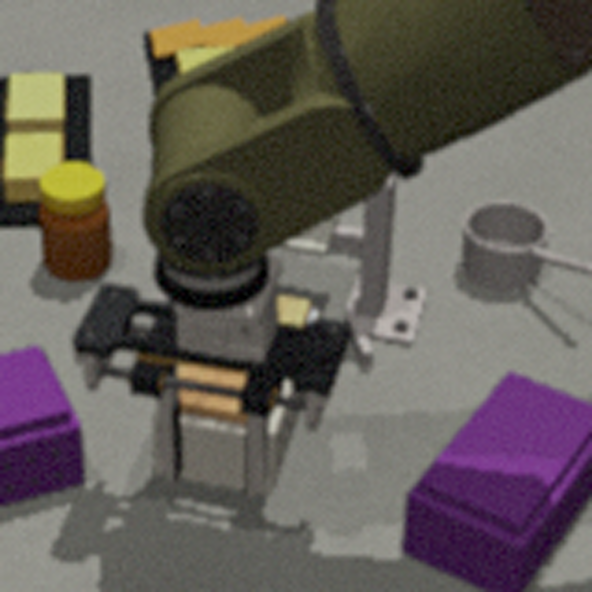

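```bash
python3 - <<'E' 2>&1 | tail -4
from m0 import T
from mv import *
for p in [(405,120),(380,272)]:
    d=onz('top',T(p),.06)[:2]-P; print(d@EX,d@EY)
E
```

```text
spindle side [ 0.56581936 -0.16016322  0.219     ]
stop [array([ 0.6044, -0.2523,  0.02  ]), array([ 0.4942, -0.2315,  0.02  ])]
0.049692842356450995 0.08251152644251261
-0.039534013067124 0.08313832891184575
```

The mould is now square to the lane but about 5 mm to +x. I'll drift the fingers −5 mm while pushing, and the friction should carry it across.

Call:
play_rows(
  moves=[
    {"claw": 0.55,"linear": [-8,-1,0.5],"turn": [0,0,0]},
    {"claw": 0.55,"linear": [-16,-2,0.5],"turn": [0,0,0]},
    {"claw": 0.55,"linear": [-24,-3,0.5],"turn": [0,0,0]},
    {"claw": 0.55,"linear": [-32,-4,0.5],"turn": [0,0,0]},
    {"claw": 0.55,"linear": [-40,-5,0.5],"turn": [0,0,0]},
    {"claw": 0.55,"linear": [-48,-6,0.5],"turn": [0,0,0]},
    {"claw": 0.55,"linear": [-55,-6,0.5],"turn": [0,0,0]},
    {"claw": 0.55,"linear": [-60,-6,0.5],"turn": [0,0,0]},
  ],
)

```text
time_s: 5.1
ee_pos: [0.5975, 0.0184, 0.0147]
eef_rot: [-3.137, 0.001, 1.373]
force: [0.1, 4.8, 3.0]
grip_width: 0.0518
```

```bash
python3 - <<'E'
from mv import *
st()
cv2.imwrite('pics/top4.png',vision.camera('top'))
crop(cv2.imread('pics/top4.png'),340,150,480,260,5.6,'t4.png')
E
```

```text
t 5.1 press xy -0.0036 0.1807 z 0.0147 rot [-3.137e+00  1.000e-03  1.373e+00] F [0.1 4.8 3. ] w 0.0518
```

View pics/t4.png

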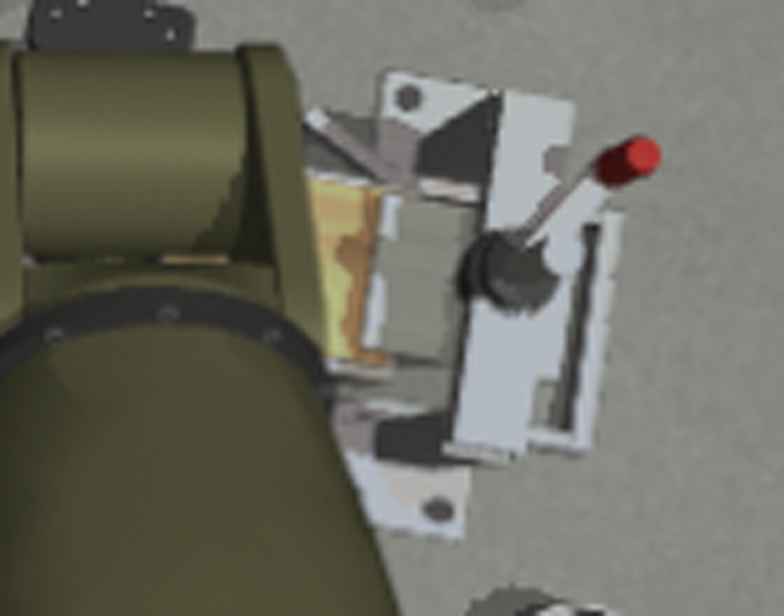

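The front has entered the rails and the drag is still about 5 N. I'll continue.

Call:
play_rows(
  moves=[
    {"claw": 0.55,"linear": [-8,0,0.5],"turn": [0,0,0]},
    {"claw": 0.55,"linear": [-16,1,0.5],"turn": [0,0,0]},
    {"claw": 0.55,"linear": [-24,1,0.5],"turn": [0,0,0]},
    {"claw": 0.55,"linear": [-32,2,0.5],"turn": [0,0,0]},
    {"claw": 0.55,"linear": [-40,2,0.5],"turn": [0,0,0]},
    {"claw": 0.55,"linear": [-48,3,0.5],"turn": [0,0,0]},
    {"claw": 0.55,"linear": [-54,3,0.5],"turn": [0,0,0]},
    {"claw": 0.55,"linear": [-60,3,0.5],"turn": [0,0,0]},
  ],
)

```text
time_s: 6.15
ee_pos: [0.5886, -0.0414, 0.0143]
eef_rot: [-3.137, 0.001, 1.373]
force: [1.1, 6.3, 3.9]
grip_width: 0.0516
```

```bash
python3 - <<'E'
from mv import *
st()
cv2.imwrite('pics/side5.png',vision.camera('side'))
crop(cv2.imread('pics/side5.png'),270,90,410,240,4,'s5.png')
E
```

```text
t 6.15 press xy -0.0006 0.1203 z 0.0143 rot [-3.137e+00  1.000e-03  1.373e+00] F [1.1 6.3 3.9] w 0.0516
```

View pics/s5.png

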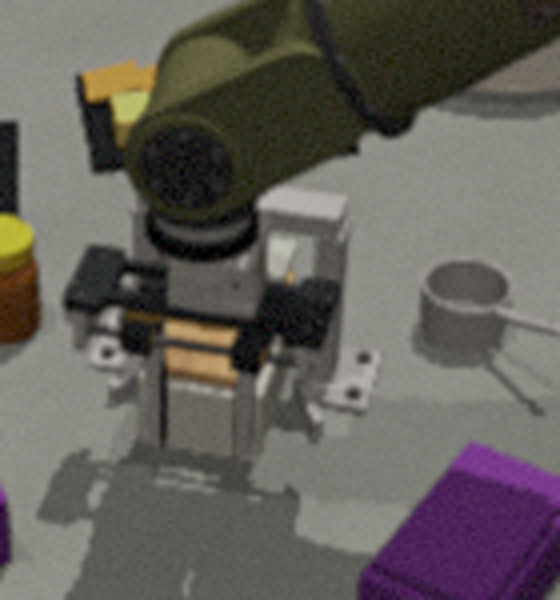

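Call:
play_rows(
  moves=[
    {"claw": 0.55,"linear": [-7,0,0.3],"turn": [0,0,0]},
    {"claw": 0.55,"linear": [-14,0,0.3],"turn": [0,0,0]},
    {"claw": 0.55,"linear": [-20,0,0.3],"turn": [0,0,0]},
    {"claw": 0.55,"linear": [-25,0,0.3],"turn": [0,0,0]},
    {"claw": 0.55,"linear": [-29,0,0.3],"turn": [0,0,0]},
    {"claw": 0.55,"linear": [-31,0,0.3],"turn": [0,0,0]},
  ],
)

```text
time_s: 6.95
ee_pos: [0.5824, -0.0723, 0.0141]
eef_rot: [-3.137, 0.001, 1.373]
force: [1.6, 5.7, 4.2]
grip_width: 0.0514
```

Call:
play_rows(
  moves=[
    {"claw": 0.55,"linear": [-1,0,0],"turn": [0,0,0]},
    {"claw": 0.55,"linear": [-2,0,0],"turn": [0,0,0]},
    {"claw": 0.55,"linear": [-3,0,0],"turn": [0,0,0]},
  ],
)

```text
time_s: 7.32
ee_pos: [0.5818, -0.0749, 0.0141]
eef_rot: [-3.137, 0.0, 1.373]
force: [1.1, 4.9, 2.3]
grip_width: 0.0516
```

```bash
python3 - <<'E'
from mv import *
st()
E
```

```text
t 7.33 press xy -0.0007 0.0861 z 0.0141 rot [-3.137  0.     1.373] F [1.1 4.9 2.3] w 0.0516
```

Call:
play_rows(
  moves=[
    {"claw": 0.55,"linear": [-1,0,0],"turn": [0,0,0]},
    {"claw": 0.55,"linear": [-2,0,0],"turn": [0,0,0]},
  ],
)

```text
time_s: 7.58
ee_pos: [0.5815, -0.076, 0.0141]
eef_rot: [-3.137, -0.001, 1.373]
force: [2.3, 14.8, 3.5]
grip_width: 0.0515
```

Call:
play_rows(
  moves=[
    {"claw": 0.55,"linear": [-1,0,0],"turn": [0,0,0]},
    {"claw": 0.55,"linear": [-1.5,0,0],"turn": [0,0,0]},
  ],
)

```text
time_s: 7.82
ee_pos: [0.5813, -0.0759, 0.0141]
eef_rot: [-3.137, -0.002, 1.374]
force: [1.9, 16.3, 4.1]
grip_width: 0.052
```

The force stepped up to 16 N and motion stopped at TCP press y≈85 mm, so the mould is against the stop. I'll back away and rise.

Call:
play_rows(
  moves=[
    {"claw": 0.55,"linear": [4,0,0],"turn": [0,0,0]},
    {"claw": 0.55,"linear": [15,0,0],"turn": [0,0,0]},
    {"claw": 0.55,"linear": [50,0,0],"turn": [0,0,0]},
    {"claw": 0.4,"linear": [70,0,-50],"turn": [0,0,0]},
    {"claw": 0.4,"linear": [80,0,-110],"turn": [0,0,0]},
    {"claw": 0.4,"linear": [80,0,-170],"turn": [0,0,0]},
    {"claw": 0.4,"linear": [80,0,-230],"turn": [0,0,0]},
    {"claw": 0.4,"linear": [80,0,-240],"turn": [0,0,0]},
  ],
)

```text
time_s: 8.82
ee_pos: [0.599, 0.002, 0.2587]
eef_rot: [3.14, -0.003, 1.374]
force: [0.7, -0.4, -1.7]
grip_width: 0.0377
```

```bash
python3 - <<'E' | tail -3
from ov import *
from mv import *
st()
t=vision.camera('top');s=vision.camera('side');cv2.imwrite('pics/top6.png',t);cv2.imwrite('pics/side6.png',s)
overlay(t,s,(.5656,-.1595,TH),(.5656,-.1595,TH),'ov6',tc=(370,140,480,255,5),sc=(270,90,400,220,4.5))
crop(s,270,90,400,220,4.5,'s6.png')
E
```

```text
spindle side [ 0.56581936 -0.16016322  0.219     ]
stop [array([ 0.6044, -0.2523,  0.02  ]), array([ 0.4942, -0.2315,  0.02  ])]
t 8.82 press xy 0.0011 0.1649 z 0.2587 rot [ 3.140e+00 -3.000e-03  1.374e+00] F [ 0.7 -0.4 -1.7] w 0.0377
```

View pics/top_ov6.png

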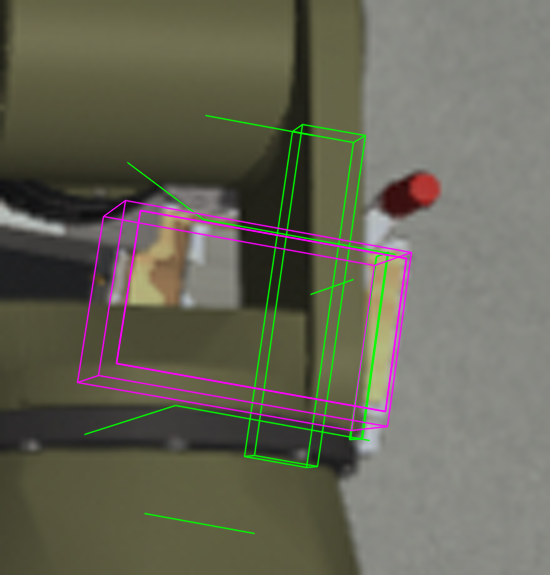

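View pics/s6.png

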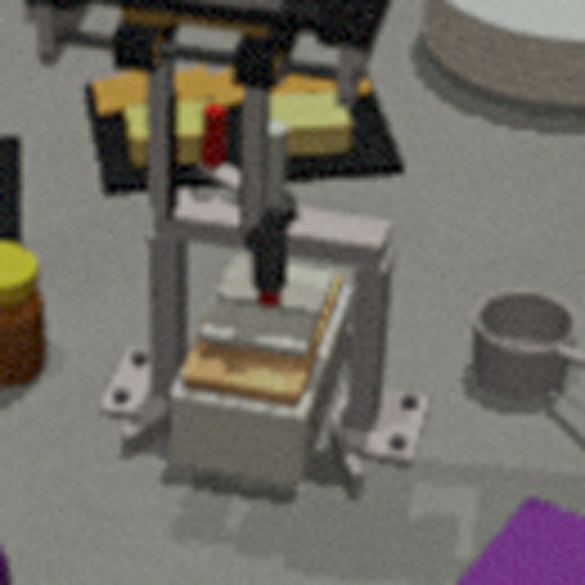

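View pics/side_ov6.png

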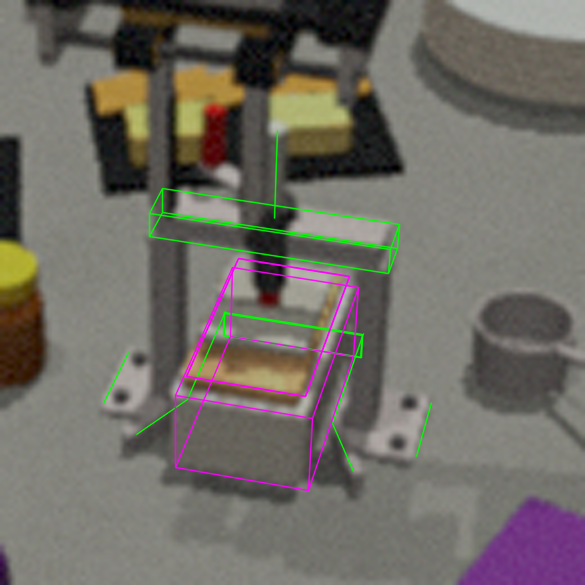

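```bash
python3 - <<'E' | tail -6
from m0 import *
from mv import *
t=cv2.imread('pics/top6.png');s=cv2.imread('pics/side6.png')
k1=np.array((425,189))/5+[370,140]-.5; k2=np.array((217,109))/4.5+[270,90]-.5
k=onz('top',k1,.21),onz('side',k2,.21),tri(k2,k1)
print(k)
for q in (k[0],k[1],k[2][0]):
    d=q[:2]-P; x,y=d@EX,d@EY; print(x,y,np.hypot(x,y),np.arctan2(-x,-y))
rel(pw(.047,-.029,.265),TH+np.pi/2)
E
```

```text
stop [array([ 0.6044, -0.2523,  0.02  ]), array([ 0.4942, -0.2315,  0.02  ])]
(array([ 0.6056321 , -0.19685702,  0.21      ]), array([ 0.60473427, -0.19786281,  0.21      ]), (array([ 0.6050817 , -0.19649974,  0.21087192]), np.float64(0.0008377871758872294)))
0.046576025804952556 -0.02878870366299973 0.05475505125903564 -1.017173238187065
0.04589268038170295 -0.029950921036638142 0.05480142136441423 -0.9925747596156845
0.04596628630782802 -0.028546199920620657 0.054109010403455546 -1.015060750987432
lin [-193.7   46.5  -10.7] turn [-0.004 -0.002  0.   ]
```

Call:
play_rows(
  moves=[
    {"claw": 0.38,"linear": [0,5,-12],"turn": [0,0,0]},
    {"claw": 0.38,"linear": [-50,15,-14],"turn": [0,0,0]},
    {"claw": 0.38,"linear": [-100,30,-14],"turn": [0,0,0]},
    {"claw": 0.38,"linear": [-150,40,-14],"turn": [0,0,0]},
    {"claw": 0.38,"linear": [-185,45,-14],"turn": [0,0,0]},
    {"claw": 0.38,"linear": [-194,46,-14],"turn": [0,0,0]},
    {"claw": 0.38,"linear": [-194,46,-14],"turn": [0,0,0]},
  ],
)

```text
time_s: 9.8
ee_pos: [0.6054, -0.1972, 0.2675]
eef_rot: [-3.137, -0.003, 1.373]
force: [-0.3, 0.1, -0.3]
grip_width: 0.0358
```

```bash
python3 - <<'E' | tail -6
from mv import *
st();rel(pw(.0463,-.029,.177),TH+np.pi/2)
s=vision.camera('side');crop(s,270,60,400,190,4.5,'s7.png')
E
```

```text
t 9.8 press xy 0.0464 -0.0292 z 0.2675 rot [-3.137e+00 -3.000e-03  1.373e+00] F [-0.3  0.1 -0.3] w 0.0358
lin [-0.1  0.3 90.5] turn [-0.005 -0.003 -0.   ]
```

View pics/s7.png

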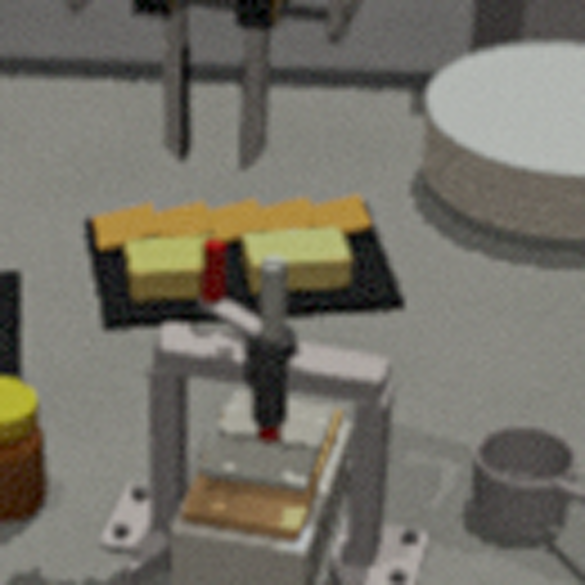

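The jaws are centred over the red knob (215,270). I'll descend and grip gently.

Call:
play_rows(
  force=10,
  moves=[
    {"claw": 0.38,"linear": [0,0,30],"turn": [0,0,0]},
    {"claw": 0.38,"linear": [0,0,60],"turn": [0,0,0]},
    {"claw": 0.38,"linear": [0,0,85],"turn": [0,0,0]},
    {"claw": 0.38,"linear": [0,0,90],"turn": [0,0,0]},
    {"claw": 0.05,"linear": [0,0,90],"turn": [0,0,0]},
    {"claw": 0.05,"linear": [0,0,90],"turn": [0,0,0]},
    {"claw": 0.05,"linear": [0,0,90],"turn": [0,0,0]},
    {"claw": 0.05,"linear": [0,0,90],"turn": [0,0,0]},
  ],
)

```text
time_s: 10.85
ee_pos: [0.6057, -0.1964, 0.1789]
eef_rot: [-3.139, -0.002, 1.374]
force: [1.8, -0.0, 5.1]
grip_width: 0.0158
```

```bash
cat >> mv.py <<'E'
def circ(a0,a1,n,z=.177,r=.055,off=(0,0)):
    o=get_obs(); R=Ro.from_euler('xyz',o['eef_rot'])
    for a in np.linspace(a0,a1,n+1)[1:]:
        d=R.inv().apply(pw(off[0]-r*np.sin(a),off[1]-r*np.cos(a),z)-o['ee_pos'])*1000
        print(round(a,3),d.round(1).tolist())
def ang():
    d=get_obs()['ee_pos'][:2]-P; x,y=d@EX,d@EY; print('r',np.hypot(x,y).round(4),'c',np.arctan2(-x,-y).round(4))
E
python3 - <<'E'
from mv import *
st();ang();circ(-1.01,1.01+.0,8)
E
```

```text
t 10.85 press xy 0.0466 -0.0283 z 0.1789 rot [-3.139e+00 -2.000e-03  1.374e+00] F [ 1.8 -0.   5.1] w 0.0158
r 0.0545 c -1.0243
-0.758 [-11.6, -8.8, 1.9]
-0.505 [-19.8, -20.0, 1.9]
-0.252 [-24.9, -32.8, 2.0]
0.0 [-26.6, -46.6, 2.0]
0.252 [-24.9, -60.3, 2.0]
0.505 [-19.8, -73.2, 2.1]
0.758 [-11.6, -84.4, 2.1]
1.01 [-0.9, -93.1, 2.1]
```

Call:
play_rows(
  moves=[
    {"claw": 0.05,"linear": [-5.5,-3.5,-1],"turn": [0,0,0]},
    {"claw": 0.05,"linear": [-11.6,-8.8,-1],"turn": [0,0,0]},
    {"claw": 0.05,"linear": [-16,-14.2,-1],"turn": [0,0,0]},
    {"claw": 0.05,"linear": [-19.8,-20,-1],"turn": [0,0,0]},
  ],
)

```text
time_s: 11.35
ee_pos: [0.5811, -0.2108, 0.1791]
eef_rot: [-3.136, -0.005, 1.375]
force: [-1.3, 13.1, -2.1]
grip_width: 0.0161
```

```bash
python3 - <<'E'
from mv import *
st();ang();circ(-.505,1.3,8,z=.18)
s=vision.camera('side');crop(s,270,60,400,190,4.5,'s8.png')
E
```

```text
t 11.35 press xy 0.0252 -0.0472 z 0.1791 rot [-3.136 -0.005  1.375] F [-1.3 13.1 -2.1] w 0.0161
r 0.0535 c -0.4908
-0.279 [-5.6, -10.1, -0.9]
-0.054 [-7.7, -22.3, -0.9]
0.172 [-6.9, -34.7, -0.8]
0.398 [-3.4, -46.5, -0.7]
0.623 [2.6, -57.3, -0.6]
0.849 [11.0, -66.5, -0.5]
1.074 [21.1, -73.6, -0.4]
1.3 [32.6, -78.2, -0.4]
```

View pics/s8.png

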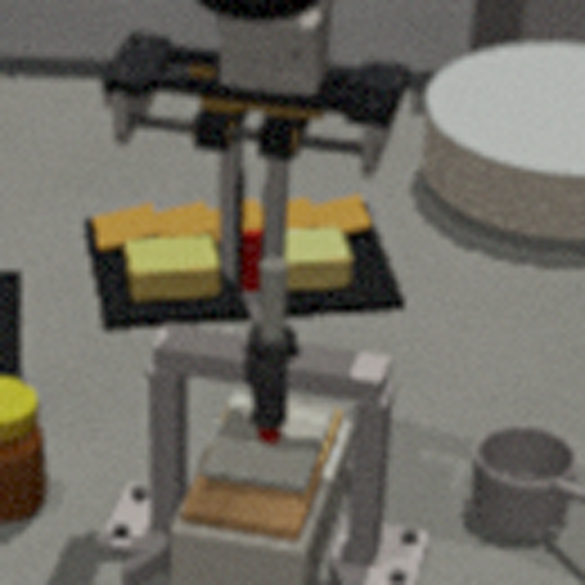

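```bash
sed -i 's/^def pw/P=P+EX*.0006+EY*.002\ndef pw/' mv.py; python3 - <<'E'
from mv import *
st();ang();circ(-.463,1.137,8,z=.179)
E
```

```text
t 11.4 press xy 0.0242 -0.0495 z 0.1791 rot [-3.136 -0.005  1.374] F [-4.8 11.1 -2.5] w 0.0155
r 0.0551 c -0.4542
-0.263 [-3.6, -9.9, 0.1]
-0.063 [-5.3, -20.7, 0.2]
0.137 [-4.9, -31.7, 0.2]
0.337 [-2.3, -42.4, 0.3]
0.537 [2.3, -52.3, 0.4]
0.737 [8.9, -61.1, 0.5]
0.937 [17.0, -68.5, 0.6]
1.137 [26.5, -74.1, 0.6]
```

Call:
play_rows(
  moves=[
    {"claw": 0.05,"linear": [-3.4,-10,0],"turn": [0,0,0]},
    {"claw": 0.05,"linear": [-5,-21,0],"turn": [0,0,0]},
    {"claw": 0.05,"linear": [-4.7,-32,0],"turn": [0,0,0]},
    {"claw": 0.05,"linear": [-2,-42.5,0],"turn": [0,0,0]},
    {"claw": 0.05,"linear": [2.5,-52.5,0],"turn": [0,0,0]},
  ],
)

```text
time_s: 12.02
ee_pos: [0.5291, -0.1977, 0.1792]
eef_rot: [-3.137, -0.006, 1.374]
force: [8.0, 6.7, -5.2]
grip_width: 0.0157
```

```bash
python3 - <<'E'
from mv import *
st();ang();circ(.537,2.457,8,z=.179)
E
```

```text
t 12.03 press xy -0.0289 -0.0466 z 0.1792 rot [-3.137 -0.006  1.374] F [ 8.   6.7 -5.2] w 0.0157
r 0.0548 c 0.5547
0.777 [7.4, -9.7, 0.3]
1.017 [17.7, -17.9, 0.4]
1.257 [29.6, -23.4, 0.5]
1.497 [42.6, -25.9, 0.6]
1.737 [55.7, -25.3, 0.7]
1.977 [68.3, -21.6, 0.7]
2.217 [79.7, -15.0, 0.8]
2.457 [89.2, -5.8, 0.8]
```

Call:
play_rows(
  moves=[
    {"claw": 0.05,"linear": [7.6,-9.2,0],"turn": [0,0,0]},
    {"claw": 0.05,"linear": [17.9,-17.2,0],"turn": [0,0,0]},
    {"claw": 0.05,"linear": [29.6,-22.6,0],"turn": [0,0,0]},
    {"claw": 0.05,"linear": [42.6,-25.1,0],"turn": [0,0,0]},
    {"claw": 0.05,"linear": [55.5,-24.5,0],"turn": [0,0,0]},
    {"claw": 0.05,"linear": [68,-21,0],"turn": [0,0,0]},
  ],
)

```text
time_s: 12.78
ee_pos: [0.5218, -0.1262, 0.1795]
eef_rot: [-3.136, -0.006, 1.374]
force: [3.6, -4.4, -8.1]
grip_width: 0.0159
```

```bash
python3 - <<'E'
from mv import *
st();ang();circ(1.977,3.897,8,z=.179,r=.0545)
s=vision.camera('side');crop(s,270,60,400,190,4.5,'s9.png')
E
```

```text
t 12.78 press xy -0.0501 0.0221 z 0.1795 rot [-3.136 -0.006  1.374] F [ 3.6 -4.4 -8.1] w 0.0159
r 0.0548 c 1.9856
2.217 [10.7, 6.6, 0.5]
2.457 [20.1, 15.7, 0.5]
2.697 [27.1, 26.7, 0.5]
2.937 [31.3, 39.1, 0.4]
3.177 [32.4, 52.1, 0.4]
3.417 [30.3, 65.0, 0.3]
3.657 [25.3, 77.0, 0.2]
3.897 [17.5, 87.5, 0.1]
```

View pics/s9.png

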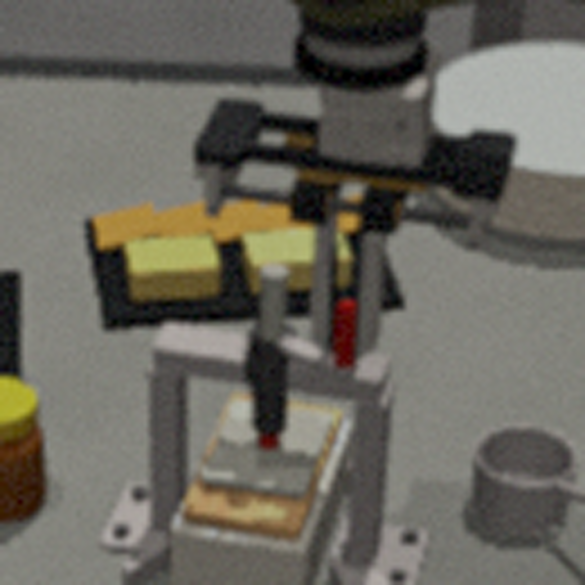

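Call:
play_rows(
  moves=[
    {"claw": 0.05,"linear": [10.7,6.6,1],"turn": [0,0,0]},
    {"claw": 0.05,"linear": [20.1,15.7,1.2],"turn": [0,0,0]},
    {"claw": 0.05,"linear": [27.1,26.7,1.2],"turn": [0,0,0]},
    {"claw": 0.05,"linear": [31.3,39.1,1.2],"turn": [0,0,0]},
    {"claw": 0.05,"linear": [32.4,52.1,1.2],"turn": [0,0,0]},
    {"claw": 0.05,"linear": [30.3,65,1.2],"turn": [0,0,0]},
    {"claw": 0.05,"linear": [25.3,77,1.2],"turn": [0,0,0]},
    {"claw": 0.05,"linear": [17.5,87.5,1.2],"turn": [0,0,0]},
  ],
)

```text
time_s: 13.82
ee_pos: [0.6128, -0.126, 0.1788]
eef_rot: [-3.138, -0.005, 1.375]
force: [-7.7, -3.9, 8.6]
grip_width: 0.0158
```

```bash
python3 - <<'E'
from mv import *
st();ang();circ(3.897,5.817,8,z=.179,r=.0545)
E
```

```text
t 13.82 press xy 0.0391 0.0401 z 0.1788 rot [-3.138 -0.005  1.375] F [-7.7 -3.9  8.6] w 0.0158
r 0.056 c -2.3689
4.137 [-10.4, 6.6, -0.3]
4.377 [-22.2, 12.3, -0.3]
4.617 [-34.9, 15.1, -0.4]
4.857 [-48.0, 14.8, -0.5]
5.097 [-60.5, 11.4, -0.5]
5.337 [-72.0, 5.0, -0.6]
5.577 [-81.5, -3.8, -0.6]
5.817 [-88.8, -14.7, -0.6]
```

Call:
play_rows(
  moves=[
    {"claw": 0.05,"linear": [-10.4,6.6,-0.6],"turn": [0,0,0]},
    {"claw": 0.05,"linear": [-22.2,12.3,-0.8],"turn": [0,0,0]},
    {"claw": 0.05,"linear": [-34.9,15.1,-0.8],"turn": [0,0,0]},
    {"claw": 0.05,"linear": [-48,14.8,-0.8],"turn": [0,0,0]},
    {"claw": 0.05,"linear": [-60.5,11.4,-0.8],"turn": [0,0,0]},
    {"claw": 0.05,"linear": [-72,5,-0.8],"turn": [0,0,0]},
    {"claw": 0.05,"linear": [-81.5,-3.8,-0.8],"turn": [0,0,0]},
    {"claw": 0.05,"linear": [-88.8,-14.7,-0.8],"turn": [0,0,0]},
  ],
)

```text
time_s: 14.82
ee_pos: [0.5802, -0.2109, 0.1792]
eef_rot: [-3.137, -0.005, 1.374]
force: [1.8, 1.0, 0.3]
grip_width: 0.0157
```

```bash
python3 - <<'E'
from mv import *
st();ang();circ(5.817,7.417,8,z=.179,r=.0545)
s=vision.camera('side');crop(s,300,110,380,190,7.4,'s10.png')
E
```

```text
t 14.82 press xy 0.0238 -0.0495 z 0.1792 rot [-3.137 -0.005  1.374] F [1.8 1.  0.3] w 0.0157
r 0.0549 c -0.4479
6.017 [-3.1, -9.4, 0.2]
6.217 [-4.9, -20.2, 0.3]
6.417 [-4.5, -31.1, 0.3]
6.617 [-2.0, -41.6, 0.4]
6.817 [2.6, -51.5, 0.4]
7.017 [9.1, -60.3, 0.5]
7.217 [17.1, -67.6, 0.6]
7.417 [26.5, -73.1, 0.6]
```

View pics/s10.png

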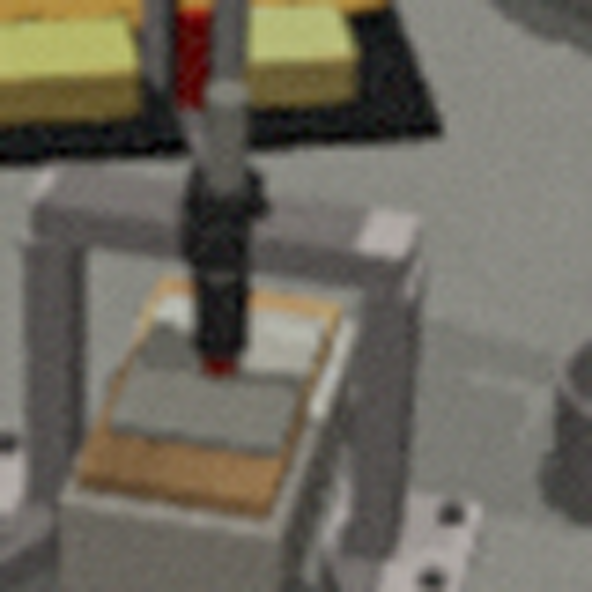

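Call:
play_rows(
  moves=[
    {"claw": 0.05,"linear": [-3.1,-9.4,0],"turn": [0,0,0]},
    {"claw": 0.05,"linear": [-4.9,-20.2,0.2],"turn": [0,0,0]},
    {"claw": 0.05,"linear": [-4.5,-31.1,0.3],"turn": [0,0,0]},
    {"claw": 0.05,"linear": [-2,-41.6,0.4],"turn": [0,0,0]},
    {"claw": 0.05,"linear": [2.6,-51.5,0.4],"turn": [0,0,0]},
    {"claw": 0.05,"linear": [9.1,-60.3,0.5],"turn": [0,0,0]},
    {"claw": 0.05,"linear": [17.1,-67.6,0.6],"turn": [0,0,0]},
    {"claw": 0.05,"linear": [26.5,-73.1,0.6],"turn": [0,0,0]},
  ],
)

```text
time_s: 15.88
ee_pos: [0.5129, -0.1699, 0.1792]
eef_rot: [-3.139, -0.005, 1.374]
force: [12.2, 1.5, -2.7]
grip_width: 0.0158
```

```bash
python3 - <<'E'
from mv import *
st();ang();circ(7.417,7.854,3,z=.179,r=.0548)
E
```

```text
t 15.88 press xy -0.0503 -0.0225 z 0.1792 rot [-3.139 -0.005  1.374] F [12.2  1.5 -2.7] w 0.0158
r 0.0551 c 1.1494
7.563 [6.8, -2.2, 0.2]
7.708 [14.6, -3.9, 0.3]
7.854 [22.5, -4.5, 0.3]
```

Call:
play_rows(
  moves=[
    {"claw": 0.05,"linear": [6.8,-2.0,0],"turn": [0,0,0]},
    {"claw": 0.05,"linear": [14.6,-3.5,0],"turn": [0,0,0]},
    {"claw": 0.05,"linear": [22.5,-4.0,0],"turn": [0,0,0]},
    {"claw": 0.05,"linear": [22.5,-4.0,0],"turn": [0,0,0]},
  ],
)

```text
time_s: 16.38
ee_pos: [0.5132, -0.1465, 0.1792]
eef_rot: [-3.138, -0.006, 1.375]
force: [-0.3, 1.2, 0.9]
grip_width: 0.016
```

```bash
python3 - <<'E'
from mv import *
st();ang()
s=vision.camera('side');crop(s,300,110,380,190,7.4,'s11.png')
E
```

```text
t 16.38 press xy -0.0546 0.0005 z 0.1792 rot [-3.138 -0.006  1.375] F [-0.3  1.2  0.9] w 0.016
r 0.0546 c 1.5801
```

View pics/s11.png

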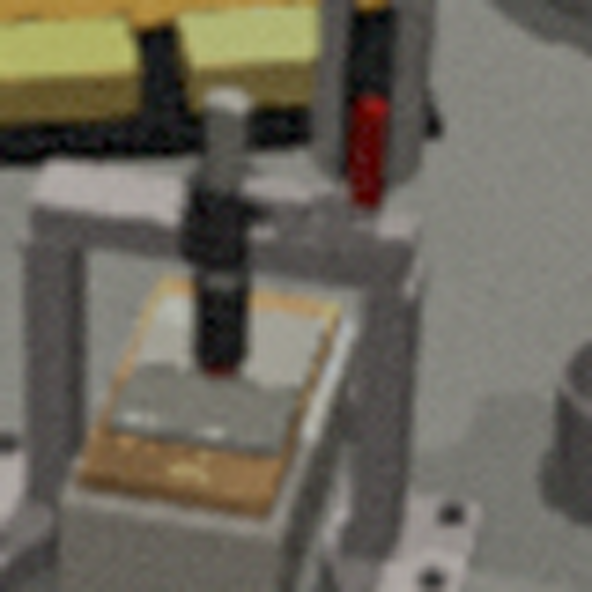

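Crank is at about 7.86 rad against the 7.854 target. I'll release and rise straight up.

Call:
play_rows(
  moves=[
    {"claw": 0.38,"linear": [0,0,0],"turn": [0,0,0]},
    {"claw": 0.38,"linear": [0,0,0],"turn": [0,0,0]},
    {"claw": 0.38,"linear": [0,0,0],"turn": [0,0,0]},
    {"claw": 0.38,"linear": [0,0,-30],"turn": [0,0,0]},
    {"claw": 0.38,"linear": [0,0,-70],"turn": [0,0,0]},
    {"claw": 0.38,"linear": [0,0,-110],"turn": [0,0,0]},
    {"claw": 0.38,"linear": [0,-50,-120],"turn": [0,0,0]},
    {"claw": 0.38,"linear": [0,-100,-120],"turn": [0,0,0]},
  ],
)

```text
time_s: 17.42
ee_pos: [0.4143, -0.1279, 0.3001]
eef_rot: [-3.139, -0.006, 1.375]
force: [0.9, 0.1, -0.3]
grip_width: 0.0361
```

Call:
play_rows(
  moves=[
    {"claw": 0.38,"linear": [0,-50,0],"turn": [0,0,0]},
    {"claw": 0.38,"linear": [0,-90,0],"turn": [0,0,0]},
    {"claw": 0.38,"linear": [0,-90,0],"turn": [0,0,0]},
  ],
)

```text
time_s: 17.8
ee_pos: [0.3248, -0.1101, 0.3011]
eef_rot: [-3.141, -0.005, 1.374]
force: [-0.1, -0.3, 0.5]
grip_width: 0.036
```

```bash
python3 - <<'E'
from mv import *
st()
S=[vision.camera('side') for _ in range(8)];s=np.mean(S,0).astype(np.uint8);cv2.imwrite('pics/side12.png',s);t=vision.camera('top');cv2.imwrite('pics/top12.png',t)
crop(s,300,110,380,190,7.4,'s12.png'); crop(s,318,148,342,166,25,'s12z.png')
crop(cv2.imread('pics/side6.png'),318,148,342,166,25,'s6z.png')
for n in('side6','side12'):
    i=cv2.imread(f'pics/{n}.png').astype(int); a=i[148:166,325:335]; print(n); print((a[:,:,2]-a[:,:,1]))
k=[np.array(x) for x in ((.5656,-.1595),)]
print(proj('side',[pw(0,0,.08),pw(0,0,.094),pw(0,0,.087)]))
E
```

```text
t 17.8 press xy -0.2464 -0.0008 z 0.3011 rot [-3.141 -0.005  1.374] F [-0.1 -0.3  0.5] w 0.036
side6
[[ 0  2  1 -2 -8 -2  3 -6  0 -1]
 [ 2  4 -2  6 -6  9 -1  4  2 -3]
 [ 3 -2 -9  2 -1  5  2 -3 -2  3]
 [ 2  1  3  1  4 -5 -8  2  2 -1]
 [ 2  1  0 -4 -3 -4  2  3  0  1]
 [ 4  1  6 -3 -6  0  3  1  2  3]
 [ 0  2  2 12 12  2  8  5  2  2]
 [ 0  2 18 48 49 47 41 13  1  4]
 [ 3  3 23 59 76 74 46 13  1  0]
 [ 3  0 20 39 52 46 33  6  1  2]
 [-1  0  6 12 16 17  6  3  1  1]
 [ 1  1 -1  3  6  4 -1  1 -3 -2]
 [ 0  1  3 -2  2  4  1  1  1  1]
 [ 3  2  2  3 -1  2  4  3  3  1]
 [ 2 -2  0  3  3  1  3  2  0  3]
 [ 1  2  5  1 -1  0  0  4  1  2]
 [ 1  1  2  3  1 -2  3 -1  1  1]
 [ 1  2 -1  2  2  1  1  1  0  2]]
side12
[[27 14  1  1  3  1 -1  0  1  4]
 [25 15  3  1  0  1  0  1  9 14]
 [ 8  5  1  0  0  3 -2  2 13 17]
 [-1  0  0  3  1  0  0  0  8 12]
 [-1 -1 -2  2  2  2 -4 -1  1  3]
 [-1 -1  2  0  3 -4  1  1  0 -1]
 [ 0  0  3  0  3  0 -2  1  1  1]
 [ 2  1 -2 -2  2 -2  1  0  2  3]
 [ 1  1  0 -1  2 -1  0 -1  1  2]
 [ 2  2 -1  1  0  1  0  1  2  2]
 [ 2  0  4  1  0  0  5  0  0  2]
 [ 1  1  8 23 19 19 18  1  2  1]
 [ 2  1 13 28 33 31 18  3  1  1]
 [ 2  1  4  6  7  8  6  1  1  1]
 [ 2  0  2  2  1  1  1  1  3  1]
 [ 1  2  1  1  3  2  2  1  3  1]
 [ 2  2  3  1  1  2  1  2  2  1]
 [ 2  2  1  3  2  2  2  2  1  1]]
[[329.38716602 159.85050485]
 [329.51830622 155.97725432]
 [329.45250573 157.92058489]]
```

View pics/s12.png

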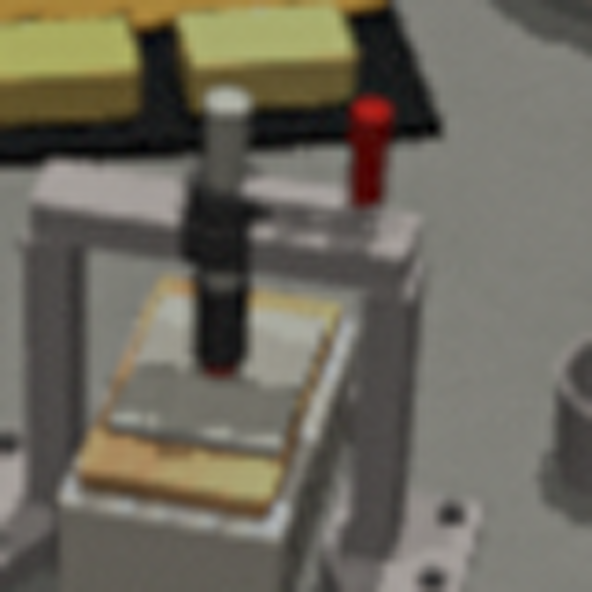

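View pics/s12z.png

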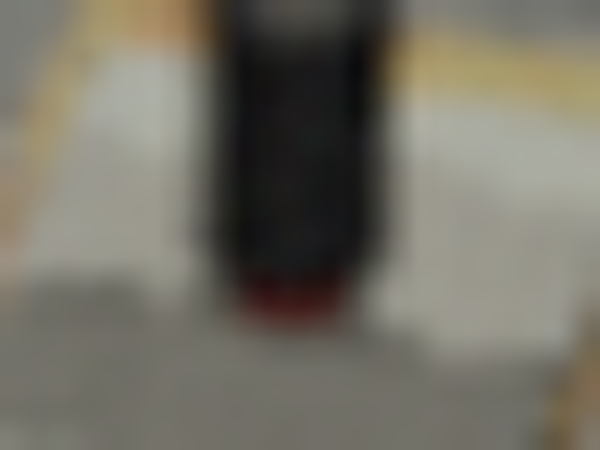

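View pics/s6z.png

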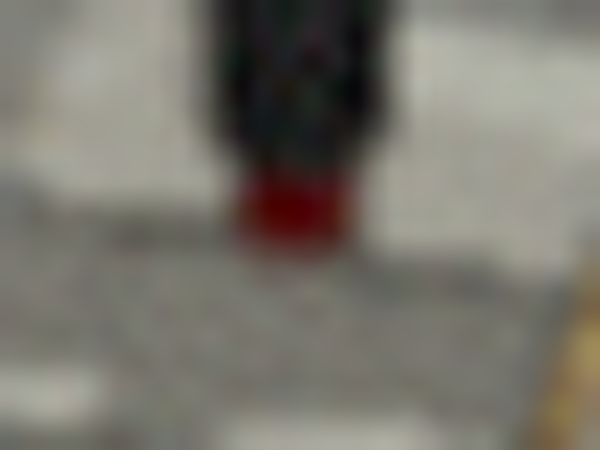

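View pics/top12.png

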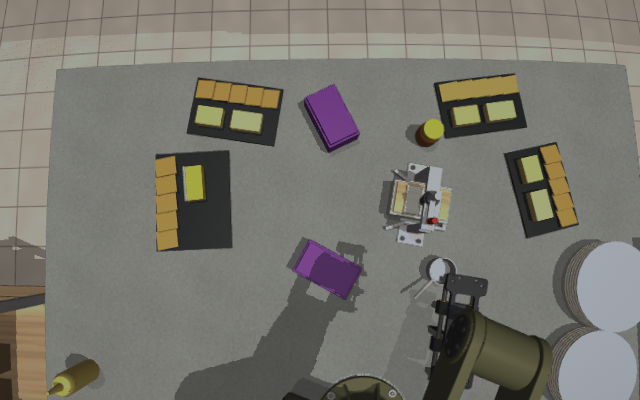

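The stem now shows about 1.9 px against 3.6–3.9 px when free, so it is about half swallowed. Jar, pan and cheese are where they were. One last check that the mould is against the stop.

```bash
python3 - <<'E' | tail -1
from ov import *
import mv
t=cv2.imread('pics/top12.png');s=cv2.imread('pics/side12.png')
crop(t,375,150,465,255,6.6,'t12.png')
d=cv2.absdiff(t,cv2.imread('pics/top0.png'))
print(d[110:150,410:450].mean(),d[165:205,175:210].mean(), d[255:285,425:440].mean())
E
```

```text
1.7825 1.6435714285714285 2.5896296296296297
```

View pics/t12.png

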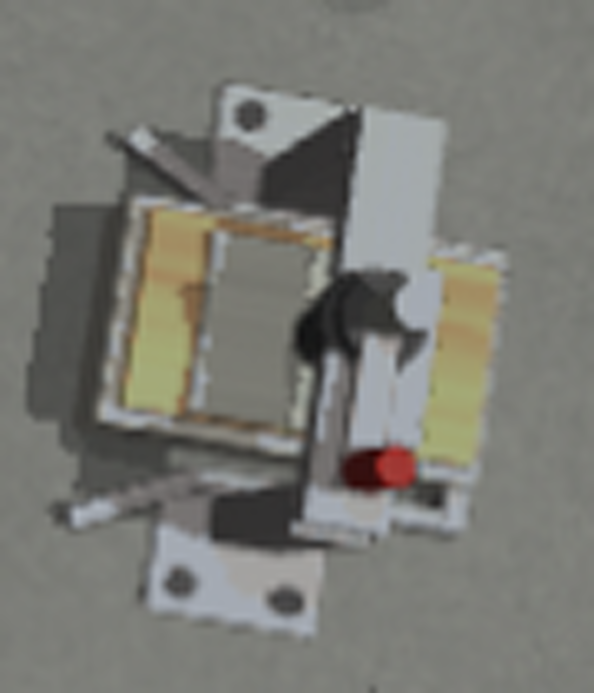

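```bash
python3 - <<'E' | tail -5
from mv import *
for p in [(507,255),(480,472),(132,197),(98,422)]:
    d=onz('top',np.array(p)/6.6+[375,150]-.5,.06)[:2]-P; print((d@EX).round(4),(d@EY).round(4))
E
```

```text
0.0488 -0.0749
-0.0362 -0.0762
0.045 0.0735
-0.0429 0.073
```

```bash
python3 -c "
from station import hand_in
print(hand_in())"
```

```text
the job is handed in; nothing more can be done
None
```

The white mould is under the press against the end stop, the crank is wound to about half spring squeeze, and the job is handed in. It took about 18 s of the 72 s allowed.

- **Mould:** I pushed it flat with two spread fingers until the force stepped up to about 16 N and it stopped moving. In the last top picture its far end measures about 75–76 mm beyond the screw axis, where the stop is. It sits about 3–4 mm to +x inside the lane's play. Its ends suggest it may be turned by about 1°, which is around my measuring error.
- **Crank:** I gripped the knob and wound it clockwise from about −1.02 to 7.86 rad. The target was 7.854 rad, which is 7 mm of squeeze. Then I let go and drew the arm clear.
- **Spring:** The red stem shows about 1.9 px now, against 3.6–3.9 px when it hung free, so roughly half is swallowed. At that resolution the picture only confirms it roughly, and the crank angle is the better figure.
- **Bystanders:** The jar, saucepan and cheese look unmoved when compared with the first picture.

Two checks disagreed slightly. The press turned out to be about 2 mm further toward +y than my first estimate, which I corrected while winding. Before and after the correction, sideways and vertical forces at the knob reached up to about 13 N.

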